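# Slide the dead transformer into the red scrap bin

## Robot

A 6-joint arm with a two-finger parallel gripper is mounted at the origin on a cart in front of the work surface, level with it; the furniture and walls round the work are solid. World frame = base frame: x ahead of the robot, y to its left, z up, the work surface at z = 0. Lengths are in m, angles in rad, forces in N, time in s.
With the tool pointing down it reaches from about 0.4 to 0.925 m from the base axis. Payload 3.4 kg.
Tool frame: the origin (TCP) lies between the finger pads; the fingertips stand 11 mm ahead of it and the grasp point (between the pads) lies 8 mm behind it; z points along the fingers, y is the direction in which the jaws open and shut (so a half turn about z gives the same grasp; the last joint's range is limited). The gripper opens to 85 mm and grips with 20 to 120 N. Pads are 22 mm wide; open, the fingers measure 114 mm over their backs; the gripper's body (76 mm by 85 mm) begins 54 mm behind the grasp point. The pads swing forward as they close: fully open they stand 13 mm farther back than shut.
Start: joints at [-1.304, 0.307, 1.506, -0, 1.328, -0.073], TCP at [0.192, -0.542, 0.242] pointing down, gripper open.
Joint ranges: [-3.12, 3.12], [-1.05, 2.28], [0.14, 2.33], [-1.42, 4.57], [0.1, 2.73], [-2.68, 2.68]. Speed limits (rad/s): [2.57, 2.57, 3.14, 3.14, 3.14, 3.14].

## Interface

Orientations are given as a unit quaternion [x, y, z, w].
In Python, from rig import status, read_camera, camera_params, env gives the robot as it stands. The module is installed in compiled form; this text tells all that it offers.
- The arm moves only by the tool send_rows, never from a script. Its argument "series" is one flat list of numbers, 7 for each row, row after row: the shift along the tool's x, y, z normalised to -1 to 1, where 1 is 2.5 cm, then the turn, a rotation vector about the tool's x, y, z normalised to -1 to 1, where 1 is 0.15 rad, then the opening, from -1 (shut) to 1 (fully open). In form: [tx, ty, tz, rx, ry, rz, grip, tx, ty, tz, rx, ry, rz, grip, ...]. A call has 1 to 12 rows; each row shifts and turns the commanded pose from where the row before left it, along the tool's axes as they then stand; what a row does not reach is not made up. A row lasts 1/8 s, in which the tool goes at most 62.5 mm and 10.7 degrees, less where a joint would pass 70% of its speed; a pose out of reach is approached as far as the arm can. A call with a number of a shift or a turn outside -1 to 1 is refused whole. A call with a gripper value outside its range is refused whole. The fingers move at their own pace and stop on an object; the grip force is fixed at half the most. Time passes only in rows, so rows that do not move let the fingers close. It gives the time, the measured TCP pose, the force and the opening at its end, in the units of the state.
- status.sense(): the state, without advancing time (a new reading comes with each control period).
- read_camera(name): name is "scene" or "top"; returns the picture (420x560x3 uint8, blue, green, red); there is no depth.
- camera_params(name): a dict with "K" (3x3 intrinsics, pixels), "R" (3x3) and "t" (3): a world point X has camera coordinates R X + t. Camera axes: x right, y down, z forward; pixel columns grow to the right and rows downward; lengths in m; the calibration is good to about 2 mm. A picture is of the moment at which its call begins. camera_params takes no time and is no camera call.
- env.close_job(): hands the job in, once; it reports no verdict.
The state is a dict: "clock": time; "q": joint angles; "dq": joint speeds; "joint_torque": joint torques, N m; "eef_pos": TCP position; "tcp_rot": TCP orientation; "ft_force": force on the tool from outside, world axes, zero at the start; "ft_torque": the same for the moment, N m; "width": finger opening in m.
Only numpy, scipy, OpenCV 4.12 (cv2) and the standard library are available. Lean on these libraries where they do the work, as an engineer would, in place of code of your own. Each camera call takes 0.05 s, during which the arm holds its last target. There are 200 camera calls.

## Task

The dead transformer on the low stand is too heavy to lift: slide it along the stand's mat and tip it over the side edge into the red scrap bin, never lifting it off the mat. The black power brick beside it is still good and stays where it is; the blue bin is not for this.

Things in the scene. Friction and masses are not known exactly. Their poses are not given: they have to be found in the camera images.
- transformer_mid (a point): Centre, half-way up, of the loose mains transformer standing on the stand (0.6 to 1.0 kg, slides under a push of some 3 to 10 N): grey laminated steel core 44 (x) x 66 (y) x 52 mm, yellow and copper winding that bulges to 56 mm in x over the middle 40 mm of y (from 11 to 47 mm above its underside), flat steel feet 3 mm thick sticking out to 84 mm along y. Height 57 mm, the point is 28 mm above its underside. Its y axis lies within about 9 degrees of the stand's y axis.
- power_brick_mid (a point): Centre, half-way up, of the loose black laptop power brick on the stand, 50 (x) x 108 (y) x 31 mm, the point is 15 mm above its underside. It stands about 100 mm beside the transformer, in front of it or behind it along the stand's x axis.
- stand: Fixed low stand on the bench, a pale wooden board with a black rubber mat on four steel legs: 240 (x) x 240 (y) mm, top of the mat 150 mm above the bench, no raised edges. Origin at the bench under its centre; x points away from the robot, y to the robot's left, turned at most 15 degrees. One bin is docked at its left (+y) edge and one at its right (-y) edge; which is which varies.
- red_bin: Fixed open red plastic scrap bin, 230 (x) x 150 (y) x 70 mm deep, walls and floor 4 mm, on four 60 mm feet: inner floor 64 mm and rim 130 mm above the bench, so the rim lies 20 mm below the stand's top. Origin under its centre on the bench, axes parallel to the stand's; its near wall stands 2 mm from the stand's side edge, its centre 197 mm from the stand's centre along the stand's y. A blue bin of the same size stands at the opposite edge.
There are look-alikes about, which are no part of the job. Leave any pink look-alike of the part that bears transformer_mid alone.

How it is judged:
At the end, for the whole second after the job is handed in: The transformer rests inside the red bin: its centre within the bin's walls and less than 122 mm above the bench, at rest; the power brick is within 20 mm of where it stood (x of transformer_mid in the frame of red_bin between -0.105 and 0.105 m and y of transformer_mid in the frame of red_bin between -0.07 and 0.07 m and z of transformer_mid in the frame of red_bin below 0.122 m and linear speed of transformer below 0.02 m/s and distance of power_brick_mid from where it was at the start of the episode below 0.02 m); the robot touches nothing.
It fails at once if the transformer is lifted: its centre rises more than 25 mm above its height on the mat (that is, above 203 mm over the bench) (height (world z) of transformer_mid above 0.203 m).
It fails at once if the power brick is shifted by more than 20 mm (distance of power_brick_mid from where it was at the start of the episode above 0.02 m).
It also fails if it takes over 32 s, if anything falls off the work surface, if the arm or the gripper's body presses on something with over 40 N, if the wrist force passes 120 N, or if a joint passes its speed limit or range.

## Working session

There is one attempt and no reset: what is moved stays moved. The work goes in short steps, Python scripts to look and compute and a tool call to move; the robot and the scene stay as the last step left them, time stands still between calls to the robot, and variables do not carry over. Pictures are saved under pics/ and viewed, about 8 in all and at most 12, crops included, and the job is handed in when it is done.

Besides the shell and the picture viewer there is one more tool, called after "Emit:" by a JSON object that holds its "api" and its "payload". send_rows: Moves the arm, as the interface text tells. Its arguments: {"type":"object","properties":{"series":{"type":"array"}},"required":["series"]}

```bash
mkdir -p pics; python3 - <<'E'
from rig import status, read_camera, camera_params
import cv2,numpy as np
for n in("top","scene"):
    cv2.imwrite(f"pics/{n}0.png",read_camera(n)); p=camera_params(n); print(n,{k:np.round(v,3).tolist() for k,v in p.items()})
s=status.sense();print(s)
E
```

```text
top {'K': [[420.833, 0.0, 281.561], [0.0, 420.833, 203.58], [0.0, 0.0, 1.0]], 'R': [[-0.106, -0.994, -0.006], [-0.967, 0.105, -0.234], [0.234, -0.019, -0.972]], 't': [-0.144, 0.52, 0.875]}
scene {'K': [[436.677, 0.0, 278.073], [0.0, 436.677, 208.447], [0.0, 0.0, 1.0]], 'R': [[-0.256, 0.967, -0.0], [0.841, 0.222, -0.494], [-0.477, -0.127, -0.87]], 't': [0.309, -0.287, 1.211]}
{'clock': 0.1, 'q': array([-1.30352845e+00,  3.07486753e-01,  1.50756398e+00, -1.88471277e-05,
        1.32837969e+00, -7.34886093e-02]), 'dq': array([-0.00101116, -0.00241412, -0.0029724 , -0.00088105,  0.00027932,
       -0.00046632]), 'joint_torque': array([ 8.96047877e-04, -4.58527958e+01, -2.52607083e+01, -4.13669602e-05,
        5.53985519e-03,  9.78075775e-06]), 'eef_pos': array([ 0.19198002, -0.5413556 ,  0.24147167]), 'tcp_rot': array([ 9.85519903e-01,  1.69557294e-01, -9.79944423e-05, -9.13692555e-04]), 'ft_force': array([ 0.66750471, -0.65812089,  0.42150034]), 'ft_torque': array([-0.01902279,  0.01726961,  0.00504038]), 'width': 0.0852684914418273}
```

View pics/top0.png

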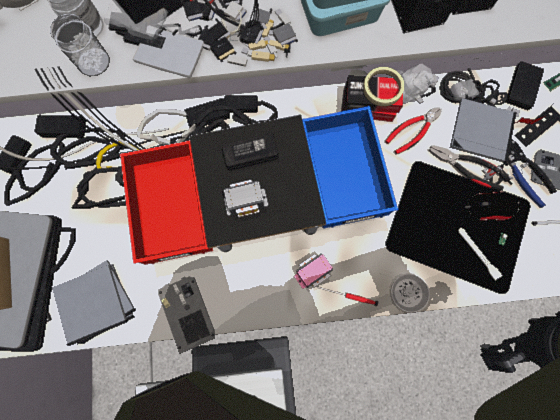

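View pics/scene0.png

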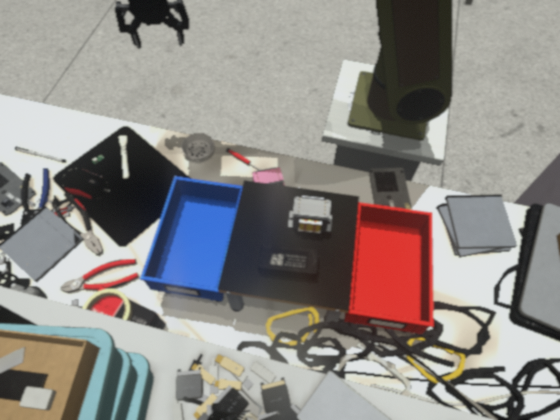

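The red bin is on the left (+y). The transformer sits at about top (246,197), with the brick behind it at about (250,151). The pink look-alike is on the bench at (313,268). Next I'll take a close crop to measure.

```bash
cat > h.py <<'E'
import numpy as np
from rig import camera_params
def ray(n,u,v,z):
    p=camera_params(n);K,R,t=[np.array(p[k]) for k in("K","R","t")]
    c=-R.T@t; d=R.T@np.linalg.inv(K)@[u,v,1]; return c+d*(z-c[2])/d[2]
E
python3 - <<'E'
import cv2,numpy as np
a=cv2.imread("pics/top0.png")[95:265,180:340];b=cv2.imread("pics/scene0.png")[170:320,210:370]
a=cv2.resize(a,None,fx=3.5,fy=3.5,interpolation=cv2.INTER_CUBIC)
a=cv2.convertScaleAbs(a,alpha=1.6,beta=20)
cv2.imwrite("pics/c1.png",a)
from h import ray
for n,pts in {"top":[(190,141),(304,116),(326,228),(206,251)],"scene":[(243,184),(358,194),(353,306),(221,290)]}.items():
    for p in pts: print(n,p,ray(n,*p,.15).round(3))
E
```

```text
top (190, 141) [ 0.635 -0.021  0.15 ]
top (304, 116) [ 0.665 -0.264  0.15 ]
top (326, 228) [ 0.422 -0.279  0.15 ]
top (206, 251) [ 0.402 -0.04   0.15 ]
scene (243, 184) [ 0.442 -0.277  0.15 ]
scene (358, 194) [ 0.405 -0.043  0.15 ]
scene (353, 306) [ 0.639 -0.012  0.15 ]
scene (221, 290) [ 0.671 -0.249  0.15 ]
```

View pics/c1.png

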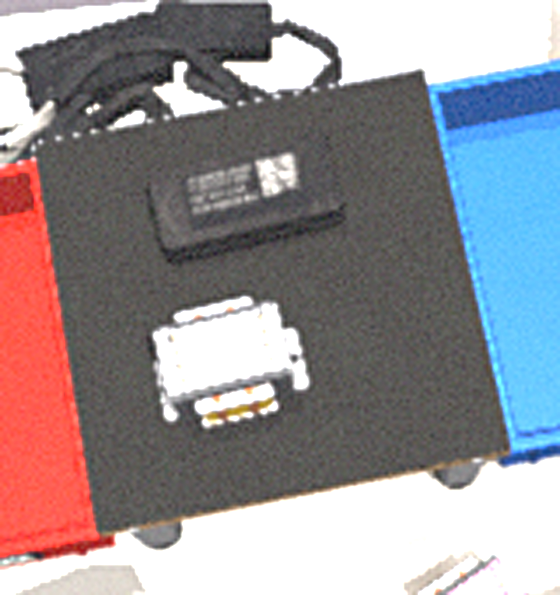

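```bash
python3 - <<'E'
import numpy as np
from h import ray
C=lambda u,v,z:ray("top",180+u/3.5,95+v/3.5,z)
c=np.array([C(*p,.15) for p in[(38,158),(425,70),(508,455),(100,530)]]);m=c.mean(0)
ex=(c[0]+c[1]-c[2]-c[3]);ey=c[0]+c[3]-c[1]-c[2];yaw=np.arctan2(ex[1],ex[0]);yaw2=np.arctan2(-ey[0],ey[1])
print(m.round(3),yaw,yaw2,np.linalg.norm(ex[:2])/2,np.linalg.norm(ey[:2])/2)
y=(yaw+yaw2)/2;R=np.array([[np.cos(y),-np.sin(y)],[np.sin(y),np.cos(y)]])
for n,u,v,z in[("footR",305,388,.152),("footL",170,418,.152),("tfl",156,330,.202),("tfr",274,303,.202),("tnr",297,372,.202),("tnl",167,403,.202),("bnl",172,262,.152),("bnr",343,217,.152),("btl",152,185,.181),("btr",325,145,.181)]:
    p=C(u,v,z);print(n,p.round(3),(R.T@(p-m)[:2]).round(3))
E
python3 - <<'E'
import cv2
b=cv2.imread("pics/scene0.png")[175:290,225:370]
cv2.imwrite("pics/c2.png",cv2.convertScaleAbs(cv2.resize(b,None,fx=5,fy=5,interpolation=cv2.INTER_CUBIC),alpha=1.3,beta=15))
E
```

```text
[ 0.535 -0.152  0.15 ] 0.08827366168666423 0.10452250272402017 0.2340969923123993 0.23578479060553936
footR [ 0.479 -0.168  0.152] [-0.058 -0.011]
footL [ 0.469 -0.09   0.152] [-0.06   0.068]
tfl [ 0.507 -0.091  0.202] [-0.022  0.063]
tfr [ 0.516 -0.157  0.202] [-0.02  -0.003]
tnr [ 0.476 -0.165  0.202] [-0.061 -0.008]
tnl [ 0.466 -0.094  0.202] [-0.063  0.064]
bnl [ 0.562 -0.098  0.152] [0.032 0.051]
bnr [ 0.579 -0.2    0.152] [ 0.039 -0.053]
btl [ 0.6   -0.093  0.181] [0.069 0.052]
btr [ 0.613 -0.194  0.181] [ 0.073 -0.049]
```

View pics/c2.png

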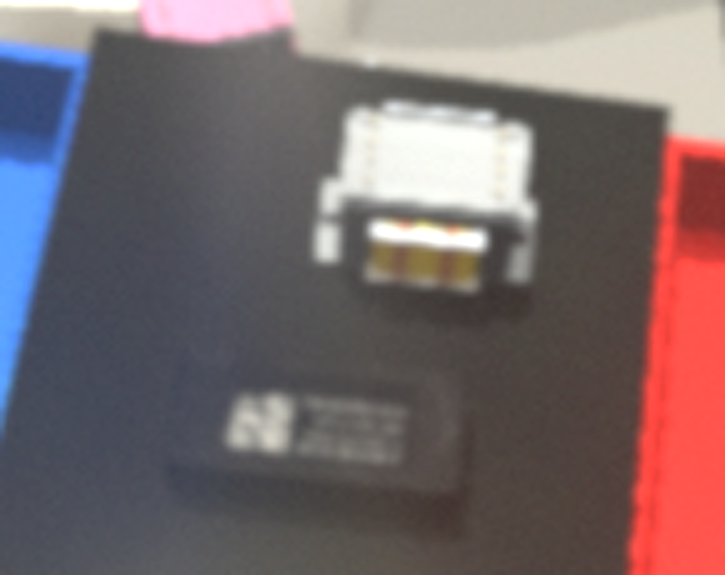

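Both crops agree. The stand centre is at about (0.535,-0.152) with yaw about 0.10. The transformer is at about (0.492,-0.127) with yaw about 0.13, and the brick is about 100 mm behind it. I'll move above and behind the transformer on its right, then turn the jaws across the push direction.

Emit:
{"api": "send_rows", "payload": {"series": [1, -0.52, 0, 0, 0, 0, -0.5, 1, -0.52, 0, 0, 0, 0, -0.5, 1, -0.52, 0, 0, 0, 0, -0.5, 1, -0.52, 0, 0, 0, 0, -0.5, 1, -0.52, 0, 0, 0, 0, -0.5, 1, -0.52, 0, 0, 0, 0, -0.5, 1, -0.52, 0, 0, 0, 0, -0.5, 1, -0.52, 0, 0, 0, 0, -0.5, 1, -0.52, 0, 0, 0, 0, -0.5, 1, -0.52, 0, 0, 0, 0, -0.5, 1, -0.52, 0, 0, 0, 0, -0.5, 1, -0.52, 0, 0, 0, 0, -0.5]}}

```text
clock: 1.6
eef_pos: [0.4231, -0.2937, 0.2419]
tcp_rot: [0.986, 0.17, -0.0, -0.0]
ft_force: [-0.6, -0.8, 0.1]
width: 0.0213
```

Emit:
{"api": "send_rows", "payload": {"series": [1, -0.52, 0, 0, 0, 0, -0.5, 1, -0.52, 0, 0, 0, 0, -0.5, 1, -0.52, 0, 0, 0, 0, -0.5, 0, 0, 0, 0, 0, -1, -0.5, 0, 0, 0, 0, 0, -1, -0.5, 0, 0, 0, 0, 0, -1, -0.5, 0, 0, 0, 0, 0, -1, -0.5, 0, 0, 0, 0, 0, -1, -0.5, 0, 0, 0, 0, 0, -1, -0.5, 0, 0, 0, 0, 0, -1, -0.5, 0, 0, 0, 0, 0, -1, -0.5, 0, 0, 0, 0, 0, -0.95, -0.5]}}

```text
clock: 3.1
eef_pos: [0.4801, -0.2326, 0.2418]
tcp_rot: [0.664, 0.747, -0.0, -0.001]
ft_force: [-0.2, 0.3, 0.2]
width: 0.0213
```

```bash
cat > st.py <<'E'
from rig import status, read_camera
from scipy.spatial.transform import Rotation as R
import numpy as np,cv2,sys
s=status.sense();M=R.from_quat(s["tcp_rot"]).as_matrix()
print(s["clock"],s["eef_pos"].round(4),s["ft_force"].round(1),s["width"],"heading",np.arctan2(M[1,0],M[0,0]),"z",M[:,2].round(3))
d=np.array([.492,-.127,.178])-s["eef_pos"];print("to transformer0 in tool axes",(M.T@d).round(4))
if len(sys.argv)>1:
    a=read_camera("top")[90:290,100:360];b=read_camera("scene")[150:350,190:450]
    cv2.imwrite("pics/"+sys.argv[1]+".png",cv2.resize(np.vstack([a,b])[:, :],None,fx=1.5,fy=1.5) if 0 else cv2.resize(np.hstack([a,b]),(800,308)))
E
python3 st.py p1
```

```text
3.1 [ 0.4801 -0.2326  0.2418] [-0.2  0.3  0.2] 0.02133367502614991 heading 1.6881221758477545 z [-0.001  0.001 -1.   ]
to transformer0 in tool axes [0.1034 0.0243 0.0639]
```

View pics/p1.png

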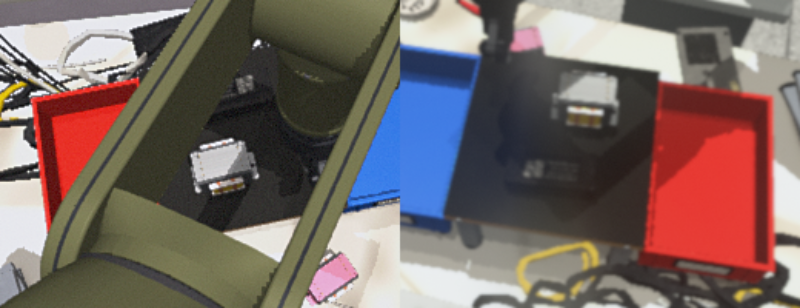

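The transformer is unmoved, with the gripper behind it to the right. I'll shift sideways 24 mm, go down 67 mm, then approach.

Emit:
{"api": "send_rows", "payload": {"series": [0, 0.97, 0, 0, 0, 0, -0.5, 0, 0, 0.9, 0, 0, 0, -0.5, 0, 0, 0.9, 0, 0, 0, -0.5, 0, 0, 0.9, 0, 0, 0, -0.5, 0.5, 0, 0, 0, 0, 0, -0.5, 0.5, 0, 0, 0, 0, 0, -0.5, 0.4, 0, 0, 0, 0, 0, -0.5, 0.4, 0, 0, 0, 0, 0, -0.5, 0.4, 0, 0, 0, 0, 0, -0.5, 0.4, 0, 0, 0, 0, 0, -0.5]}}

```text
clock: 4.45
eef_pos: [0.4975, -0.1658, 0.1752]
tcp_rot: [0.666, 0.746, -0.001, 0.001]
ft_force: [0.6, -4.7, 0.4]
width: 0.0213
```

```bash
python3 st.py p2
```

```text
4.45 [ 0.4975 -0.1658  0.1752] [ 0.6 -4.7  0.4] 0.021264020050348234 heading 1.6837741273436726 z [ 0.001 -0.002 -1.   ]
to transformer0 in tool axes [ 0.0392 -0.001  -0.0028]
```

View pics/p2.png

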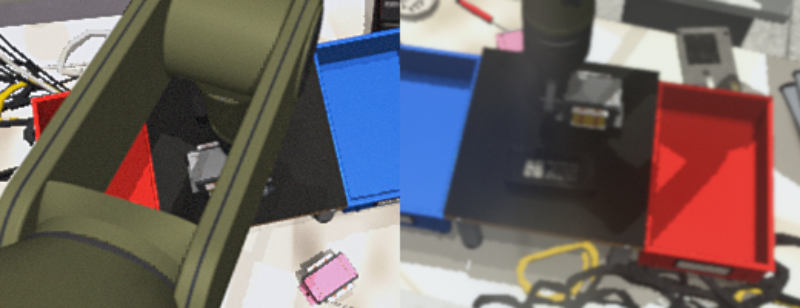

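Contact is made and it slides at about 5 N. I'll raise the fingertips to clear the rear foot when it tips, then push about 70 mm.

Emit:
{"api": "send_rows", "payload": {"series": [-0.2, 0, -0.6, 0, 0, 0, -0.5, 0.4, 0, 0, 0, 0, 0, -0.5, 0.5, 0, 0, 0, 0, 0, -0.5, 0.5, 0, 0, 0, 0, 0, -0.5, 0.5, 0, 0, 0, 0, 0, -0.5, 0.5, 0, 0, 0, 0, 0, -0.5, 0.5, 0, 0, 0, 0, 0, -0.5, 0, 0, 0, 0, 0, 0, -0.5]}}

```text
clock: 5.55
eef_pos: [0.4903, -0.0982, 0.1905]
tcp_rot: [0.666, 0.746, 0.0, 0.001]
ft_force: [1.5, -1.0, 1.0]
width: 0.0215
```

```bash
python3 st.py p3
```

```text
5.55 [ 0.4903 -0.0982  0.1905] [ 1.5 -1.   1. ] 0.021459133639897023 heading 1.6838278978393233 z [ 0.002 -0.001 -1.   ]
to transformer0 in tool axes [-0.0288 -0.0015  0.0125]
```

View pics/p3.png

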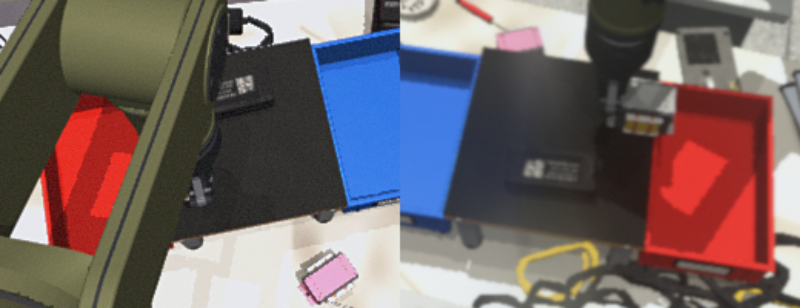

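It's straight and already overhanging the edge, about 20 mm short of tipping. The brick is undisturbed. I'll push on.

Emit:
{"api": "send_rows", "payload": {"series": [0.5, 0, 0, 0, 0, 0, -0.5, 0.5, 0, 0, 0, 0, 0, -0.5, 0.5, 0, 0, 0, 0, 0, -0.5, 0.3, 0, 0, 0, 0, 0, -0.5, 0, 0, 0, 0, 0, 0, -0.5, 0, 0, 0, 0, 0, 0, -0.5]}}

```text
clock: 6.4
eef_pos: [0.4844, -0.0536, 0.1896]
tcp_rot: [0.666, 0.746, -0.0, -0.0]
ft_force: [0.1, -0.6, -0.0]
width: 0.0214
```

```bash
python3 st.py p4
```

```text
6.4 [ 0.4844 -0.0536  0.1896] [ 0.1 -0.6 -0. ] 0.021392190398267556 heading 1.6836810209405473 z [-0.001  0.    -1.   ]
to transformer0 in tool axes [-0.0738 -0.0007  0.0115]
```

View pics/p4.png

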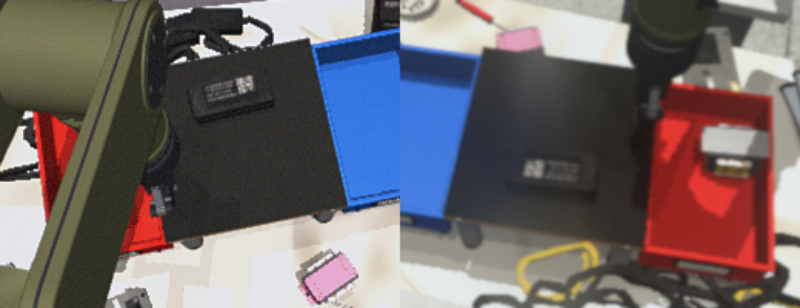

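The transformer has dropped into the bin, near its outer wall. I'll lift, back away for a clear view, and check how it rests.

Emit:
{"api": "send_rows", "payload": {"series": [-0.5, 0, -1, 0, 0, 0, -0.5, -0.5, 0, -1, 0, 0, 0, -0.5, -1, 0, -1, 0, 0, 0, -0.5, -1, 0, 0, 0, 0, 0, -0.5, -1, 0, 0, 0, 0, 0, -0.5, -1, 0, 0, 0, 0, 0, -0.5, -1, 0, 0, 0, 0, 0, -0.5, -1, 0, 0, 0, 0, 0, -0.5, -1, 0, 0, 0, 0, 0, -0.5, -1, 0, 0, 0, 0, 0, -0.5, 0, 0, 0, 0, 0, 0, -0.5]}}

```text
clock: 7.88
eef_pos: [0.5102, -0.2795, 0.2646]
tcp_rot: [0.667, 0.745, -0.0, 0.0]
ft_force: [0.1, 0.8, -0.2]
width: 0.0214
```

```bash
python3 - <<'E'
from rig import status, read_camera
import cv2,numpy as np
s=status.sense();print(s["clock"],s["eef_pos"],s["ft_force"].round(1))
a=read_camera("top")[100:280,100:290];b=read_camera("scene")[190:340,300:450]
cv2.imwrite("pics/p5.png",np.hstack([cv2.resize(a,(400,379),interpolation=2),cv2.resize(b,(379,379),interpolation=2)]))
E
```

```text
7.875 [ 0.51015373 -0.27954132  0.26456965] [ 0.1  0.8 -0.2]
```

View pics/p5.png

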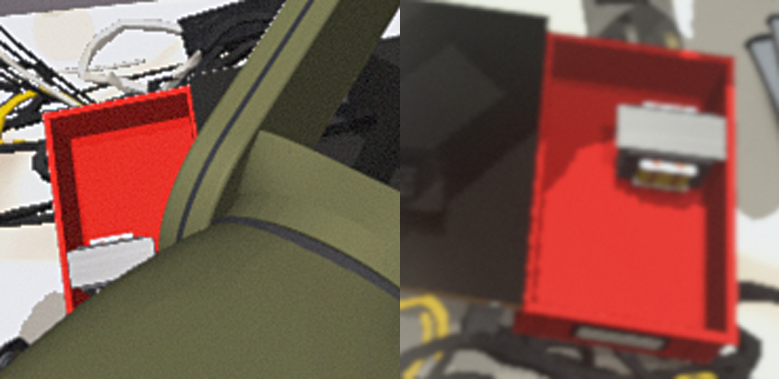

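```bash
python3 - <<'E'
import numpy as np
from h import ray
m=np.array([.535,-.152]);y=.096;R=np.array([[np.cos(y),-np.sin(y)],[np.sin(y),np.cos(y)]])
S=lambda p,z:R.T@(ray("scene",300+(p[0]-400)/2.527,190+p[1]/2.527,z)[:2]-m)-[0,.197]
T=lambda p,z:R.T@(ray("top",100+p[0]/2.105,100+p[1]/2.105,z)[:2]-m)-[0,.197]
for z in(.121,.131):
    print(z,[S(p,z).round(3) for p in((617,107),(725,116),(725,158),(617,150))],[T(p,z).round(3) for p in((68,248),(153,238),(156,266),(70,287))])
print("inner wall far top",S((733,60),.13),S((735,340),.13),"near",S((545,35),.13))
E
```

```text
0.121 [array([-0.055, -0.011]), array([-0.061,  0.075]), array([-0.024,  0.074]), array([-0.018, -0.009])] [array([-0.019,  0.07 ]), array([-0.026, -0.013]), array([-0.054, -0.012]), array([-0.058,  0.073])]
0.131 [array([-0.05 , -0.013]), array([-0.056,  0.072]), array([-0.019,  0.071]), array([-0.013, -0.011])] [array([-0.022,  0.067]), array([-0.028, -0.015]), array([-0.056, -0.014]), array([-0.06,  0.07])]
inner wall far top [-0.10848746  0.07851769] [0.12103729 0.07779535] near [-0.10728673 -0.07331582]
```

Both views match an upside-down, level transformer on the bin floor. Its centre in the bin frame is about (-0.04, 0.03), z about 0.093, which is inside the limits. The arm is clear, so I'm handing in.

```bash
python3 -c "
from rig import env; print(env.close_job())"
```

```text
the job is handed in; nothing more can be done
None
```

I slid the transformer along the mat with the half-closed fingertips and tipped it over the left (+y) edge into the red bin. The job was handed in at about 8 s of the 32 s allowed, and no verdict was reported.

- **Transformer:** in both camera views it lies upside down and level on the bin floor. Its centre in the bin's frame is about x -0.04, y +0.03, z 0.09 m, inside the limits. I only saw it once after it landed, so I take it to be at rest and did not measure its speed.
- **Power brick:** it looked unmoved in the picture taken just after the drop. I judged that by eye and did not measure its final position. The arm partly blocked the last view of it.
- **Robot:** the arm was clear of everything at the end, with force readings under 1 N. The highest force I saw, read only at the end of each move, was about 5 N while starting to slide the transformer.
- **Pink look-alike:** I did not touch it.

No check failed. The only disagreement was about 3 mm between the two views of the transformer's resting position.

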